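Load the shaking incubator: snap tubes into its clips, close the hood, start

ROBOT

A 6-joint arm with a two-finger parallel gripper is mounted at the origin on a cart in front of the work surface, level with it; the furniture and walls round the work are solid. World frame = base frame: x ahead of the robot, y to its left, z up, the work surface at z = 0. Lengths are in m, angles in rad, forces in N, time in s.
With the tool pointing down it reaches from about 0.375 to 0.75 m from the base axis. Payload 9 kg.
Tool frame: the origin (TCP) lies midway between the tips of the shut fingers; the grasp point (between the pads) lies 19 mm behind it; z points along the fingers, y is the line along which they close (so a half turn about z gives the same grasp; the last joint's range is limited). The gripper opens to 85 mm and grips with 20 to 120 N. Pads are 22 mm wide; open, the fingers measure 114 mm over their backs; the gripper's body (76 mm by 85 mm) begins 54 mm behind the grasp point. The pads swing forward as they close: fully open they stand 13 mm farther back than shut.
Start: joints at [1.008, 0.104, 0.097, 1.564, 0, 1.353], TCP at [0.203, 0.565, 0.231] pointing down, gripper open.
Joint ranges: [-2.99, 2.99], [-0.84, 1.86], [-1.1, 1.16], [-1.84, 2.11], [-1.51, 1.56], [-3.14, 3.14]. Speed limits (rad/s): [2.22, 2.22, 2.57, 3.14, 3.14, 3.14].

INTERFACE

Orientations are given as a rotation vector (axis times angle).
In Python, from bench import manip gives the robot as it stands.
- The arm moves only by the tool move_arm, never from a script. Its argument "rows" is one flat list of numbers, 7 for each row, row after row: the turn, a rotation vector about the tool's x, y, z in degrees, then the shift along the tool's x, y, z in m, then the opening, from 0 (shut) to 1 (fully open). A call has 1 to 12 rows; each row is the pose to reach, as a shift and turn from the pose commanded when the call began, along the tool's axes at that moment; what a row does not reach only later rows make up. A row lasts 1/10 s, in which the tool goes at most 50 mm and 8.59 degrees, less where a joint would pass 70% of its speed; a pose out of reach is approached as far as the arm can. A call with a gripper value outside its range is refused whole. The fingers move at their own pace and stop on an object; "squeeze" is the grip in N (left out, the last holds). Time passes only in rows, so rows that repeat a pose let the fingers close. It gives the time, the measured TCP pose, the force, the opening and the grip force at its end, in the units of the state.
- manip.get_obs(): the state, without advancing time (a new reading comes with each control period).
- manip.snapshot(name): name is "scene" or "top" or "wrist"; returns the picture (400x640x3 uint8, blue, green, red); there is no depth.
- manip.camera_model(name): a dict with "fx", "fy", "cx", "cy" (pixels), "k1" (the pictures are not rectified: a ray, as slopes to the right and down, at radius r is drawn at 1 + k1 r^2 times it, then the intrinsics apply), "world_from_camera" (4x4, takes a point from camera to world coordinates); the wrist camera has in their place "mount" (4x4, takes a point from camera to tool coordinates, whose origin is the TCP and whose axes are the flange's). Camera axes: x right, y down, z forward; pixel columns grow to the right and rows downward; lengths in m; the calibration is good to about 2 mm. A picture is of the moment at which its call begins: read the wrist's pose just before it. camera_model takes no time and is no camera call.
- manip.job_done(): hands the job in; it is judged then, once.
The state is a dict: "time_s": time; "joints": joint angles; "joint_velocities": joint speeds; "joint_efforts": joint torques, N m; "ee_pos": TCP position; "tcp_rot": TCP orientation; "wrist_force": force on the tool from outside, world axes, zero at the start; "ft_torque": the same for the moment, N m; "grip_width": finger opening in m; "gripper_force": force on a finger pad.
Only numpy, scipy, OpenCV 4.12 (cv2) and the standard library are available. Lean on these libraries where they do the work, as an engineer would, in place of code of your own. Each camera call takes 0.05 s, during which the arm holds its last target. There are 200 camera calls.

TASK

Load the small shaking incubator: swing its clear hood up so that it stands wide open, then take every orange-capped tube lying on the bench and press it down into a free clip station until both sprung clips have snapped over it and it sits fully home, lengthwise about centred on its pair of clips, either way round. When all tubes are in, lower the hood fully closed over them, then press the green start button all the way. Leave the bottles and the tape roll near the work where they are.

Things in the scene. Friction and masses are not known exactly. Their poses are not given: they have to be found in the camera images.
- tube0_mid (a point): 50 ml lab tube lying on the bench, up to four alike, None if absent: round clear barrel 29 mm across, 100 mm long, on one end an orange hexagonal cap (20 mm long, 34 mm across flats; hinders rolling); 50 g. Point: on the axis at mid-barrel, 15 to 17 mm above the bench when lying. x axis: along the tube; the cap lies 50 to 70 mm from the point on +x. Grip across the barrel.
- tube1_mid (a point): 50 ml lab tube lying on the bench, up to four alike, None if absent: round clear barrel 29 mm across, 100 mm long, on one end an orange hexagonal cap (20 mm long, 34 mm across flats; hinders rolling); 50 g. Point: on the axis at mid-barrel, 15 to 17 mm above the bench when lying. x axis: along the tube; the cap lies 50 to 70 mm from the point on +x. Grip across the barrel.
- tube2_mid (a point): 50 ml lab tube lying on the bench, up to four alike, None if absent: round clear barrel 29 mm across, 100 mm long, on one end an orange hexagonal cap (20 mm long, 34 mm across flats; hinders rolling); 50 g. Point: on the axis at mid-barrel, 15 to 17 mm above the bench when lying. x axis: along the tube; the cap lies 50 to 70 mm from the point on +x. Grip across the barrel.
- tube3_mid (a point): 50 ml lab tube lying on the bench, up to four alike, None if absent: round clear barrel 29 mm across, 100 mm long, on one end an orange hexagonal cap (20 mm long, 34 mm across flats; hinders rolling); 50 g. Point: on the axis at mid-barrel, 15 to 17 mm above the bench when lying. x axis: along the tube; the cap lies 50 to 70 mm from the point on +x. Grip across the barrel.
- clip0 (a point): clip station 0 of 4, 60 mm apart (0 leftmost from the front): where mid-barrel of a tube lies when home, 84.5 mm above the bench. x: tube direction, z up. Two blue sprung clips, 10 mm wide, at x = -26 and 26 mm; between them fingers may reach 24 mm below the axis. Tips 22 mm up and 22 mm to each side; the 21 mm mouth 11 mm up gives at 8 to 14 N in all; a saddle stops the tube.
- clip1 (a point): clip station 1 of 4, 60 mm apart (0 leftmost from the front): where mid-barrel of a tube lies when home, 84.5 mm above the bench. x: tube direction, z up. Two blue sprung clips, 10 mm wide, at x = -26 and 26 mm; between them fingers may reach 24 mm below the axis. Tips 22 mm up and 22 mm to each side; the 21 mm mouth 11 mm up gives at 8 to 14 N in all; a saddle stops the tube.
- clip2 (a point): clip station 2 of 4, 60 mm apart (0 leftmost from the front): where mid-barrel of a tube lies when home, 84.5 mm above the bench. x: tube direction, z up. Two blue sprung clips, 10 mm wide, at x = -26 and 26 mm; between them fingers may reach 24 mm below the axis. Tips 22 mm up and 22 mm to each side; the 21 mm mouth 11 mm up gives at 8 to 14 N in all; a saddle stops the tube.
- clip3 (a point): clip station 3 of 4, 60 mm apart (0 leftmost from the front): where mid-barrel of a tube lies when home, 84.5 mm above the bench. x: tube direction, z up. Two blue sprung clips, 10 mm wide, at x = -26 and 26 mm; between them fingers may reach 24 mm below the axis. Tips 22 mm up and 22 mm to each side; the 21 mm mouth 11 mm up gives at 8 to 14 N in all; a saddle stops the tube.
- hood (a joint): angle of the incubator's clear hood: 0 closed on the housing (starts closed or slightly ajar, up to 0.25), 1.70 the open stop; from 1.5 up it leaves the room above the clips clear. Friction hinge: stays where it is left, takes about 0.6 N m, plus its weight (350 g).
- hood_hinge (a point): middle of the hood's hinge line, at the back edge of the housing, 51.5 mm above the bench. It turns with the hood: y runs along the hinge line, -x to the hood's free front edge, z to its top. The hood: a clear plastic box, open below, 190 mm deep, 270 mm wide, 68 mm high.
- hood_handle (a point): middle of the hood's steel bar handle: round bar 10 mm in diameter, 110 mm long, parallel to the hinge, on the hood's front face, 40 mm off it (35 mm clear gap), 230 mm from the hinge and 40 mm above the rim; at the top of the hood when open, in front of it, 91.5 mm above the bench, when closed. Axes as hood_hinge.
- start (a joint): travel of the green start button: 0 released, 0.006 m fully pressed; springs back; 5 N presses it fully; 4.5 mm counts.
- start_top (a point): centre of the top of the round green start button (26 mm across), on the black control panel to the right of the hood; pressed straight down.
- unit_mid (a point): middle of the incubator chamber, half-way between clips 1 and 2, 84.5 mm above the bench; x axis toward the back of the incubator, y to its left. The housing is 200 mm deep and 50 mm high and reaches 140 mm to the left and 215 mm to the right of this point; fixed to the bench.
- wash_bottle: pink bottle with a white cap, 68 x 69 x 150 mm, a bystander behind the tubes; origin at the centre of its underside
- spout_bottle: pink bottle with a bent spout, 68 x 111 x 218 mm, a bystander behind the tubes; origin at the centre of its underside
- tape_roll: white tape roll, 62 x 65 x 19 mm, a bystander to the left of the incubator; origin at the centre of its underside
There are look-alikes about, which are no part of the job. Leave any brown, pink or red look-alike of the part that bears tube3_mid alone.

How it is judged:
On the way, in this order (a step that is already met when the one before it is completed fails the run):
1. the hood is swung open, to 1.2 rad or more (value of joint hood above 1.2 rad), for 0.2 s.
2. every tube present is snapped home in a clip station, with the hood still open (((x of tube0_mid in the frame of clip0 between -0.015 and 0.015 m and y of tube0_mid in the frame of clip0 between -0.003 and 0.003 m and z of tube0_mid in the frame of clip0 between -0.003 and 0.003 m and angle between the x axis of tube0_mid and the x axis of clip0, either way round below 0.08 rad) or (x of tube0_mid in the frame of clip1 between -0.015 and 0.015 m and y of tube0_mid in the frame of clip1 between -0.003 and 0.003 m and z of tube0_mid in the frame of clip1 between -0.003 and 0.003 m and angle between the x axis of tube0_mid and the x axis of clip1, either way round below 0.08 rad) or (x of tube0_mid in the frame of clip2 between -0.015 and 0.015 m and y of tube0_mid in the frame of clip2 between -0.003 and 0.003 m and z of tube0_mid in the frame of clip2 between -0.003 and 0.003 m and angle between the x axis of tube0_mid and the x axis of clip2, either way round below 0.08 rad) or (x of tube0_mid in the frame of clip3 between -0.015 and 0.015 m and y of tube0_mid in the frame of clip3 between -0.003 and 0.003 m and z of tube0_mid in the frame of clip3 between -0.003 and 0.003 m and angle between the x axis of tube0_mid and the x axis of clip3, either way round below 0.08 rad)) and ((x of tube1_mid in the frame of clip0 between -0.015 and 0.015 m and y of tube1_mid in the frame of clip0 between -0.003 and 0.003 m and z of tube1_mid in the frame of clip0 between -0.003 and 0.003 m and angle between the x axis of tube1_mid and the x axis of clip0, either way round below 0.08 rad) or (x of tube1_mid in the frame of clip1 between -0.015 and 0.015 m and y of tube1_mid in the frame of clip1 between -0.003 and 0.003 m and z of tube1_mid in the frame of clip1 between -0.003 and 0.003 m and angle between the x axis of tube1_mid and the x axis of clip1, either way round below 0.08 rad) or (x of tube1_mid in the frame of clip2 between -0.015 and 0.015 m and y of tube1_mid in the frame of clip2 between -0.003 and 0.003 m and z of tube1_mid in the frame of clip2 between -0.003 and 0.003 m and angle between the x axis of tube1_mid and the x axis of clip2, either way round below 0.08 rad) or (x of tube1_mid in the frame of clip3 between -0.015 and 0.015 m and y of tube1_mid in the frame of clip3 between -0.003 and 0.003 m and z of tube1_mid in the frame of clip3 between -0.003 and 0.003 m and angle between the x axis of tube1_mid and the x axis of clip3, either way round below 0.08 rad)) and ((x of tube2_mid in the frame of clip0 between -0.015 and 0.015 m and y of tube2_mid in the frame of clip0 between -0.003 and 0.003 m and z of tube2_mid in the frame of clip0 between -0.003 and 0.003 m and angle between the x axis of tube2_mid and the x axis of clip0, either way round below 0.08 rad) or (x of tube2_mid in the frame of clip1 between -0.015 and 0.015 m and y of tube2_mid in the frame of clip1 between -0.003 and 0.003 m and z of tube2_mid in the frame of clip1 between -0.003 and 0.003 m and angle between the x axis of tube2_mid and the x axis of clip1, either way round below 0.08 rad) or (x of tube2_mid in the frame of clip2 between -0.015 and 0.015 m and y of tube2_mid in the frame of clip2 between -0.003 and 0.003 m and z of tube2_mid in the frame of clip2 between -0.003 and 0.003 m and angle between the x axis of tube2_mid and the x axis of clip2, either way round below 0.08 rad) or (x of tube2_mid in the frame of clip3 between -0.015 and 0.015 m and y of tube2_mid in the frame of clip3 between -0.003 and 0.003 m and z of tube2_mid in the frame of clip3 between -0.003 and 0.003 m and angle between the x axis of tube2_mid and the x axis of clip3, either way round below 0.08 rad)) and ((x of tube3_mid in the frame of clip0 between -0.015 and 0.015 m and y of tube3_mid in the frame of clip0 between -0.003 and 0.003 m and z of tube3_mid in the frame of clip0 between -0.003 and 0.003 m and angle between the x axis of tube3_mid and the x axis of clip0, either way round below 0.08 rad) or (x of tube3_mid in the frame of clip1 between -0.015 and 0.015 m and y of tube3_mid in the frame of clip1 between -0.003 and 0.003 m and z of tube3_mid in the frame of clip1 between -0.003 and 0.003 m and angle between the x axis of tube3_mid and the x axis of clip1, either way round below 0.08 rad) or (x of tube3_mid in the frame of clip2 between -0.015 and 0.015 m and y of tube3_mid in the frame of clip2 between -0.003 and 0.003 m and z of tube3_mid in the frame of clip2 between -0.003 and 0.003 m and angle between the x axis of tube3_mid and the x axis of clip2, either way round below 0.08 rad) or (x of tube3_mid in the frame of clip3 between -0.015 and 0.015 m and y of tube3_mid in the frame of clip3 between -0.003 and 0.003 m and z of tube3_mid in the frame of clip3 between -0.003 and 0.003 m and angle between the x axis of tube3_mid and the x axis of clip3, either way round below 0.08 rad)) and value of joint hood above 0.8 rad), for 0.2 s.
3. the hood is fully closed over the tubes (((x of tube0_mid in the frame of clip0 between -0.015 and 0.015 m and y of tube0_mid in the frame of clip0 between -0.003 and 0.003 m and z of tube0_mid in the frame of clip0 between -0.003 and 0.003 m and angle between the x axis of tube0_mid and the x axis of clip0, either way round below 0.08 rad) or (x of tube0_mid in the frame of clip1 between -0.015 and 0.015 m and y of tube0_mid in the frame of clip1 between -0.003 and 0.003 m and z of tube0_mid in the frame of clip1 between -0.003 and 0.003 m and angle between the x axis of tube0_mid and the x axis of clip1, either way round below 0.08 rad) or (x of tube0_mid in the frame of clip2 between -0.015 and 0.015 m and y of tube0_mid in the frame of clip2 between -0.003 and 0.003 m and z of tube0_mid in the frame of clip2 between -0.003 and 0.003 m and angle between the x axis of tube0_mid and the x axis of clip2, either way round below 0.08 rad) or (x of tube0_mid in the frame of clip3 between -0.015 and 0.015 m and y of tube0_mid in the frame of clip3 between -0.003 and 0.003 m and z of tube0_mid in the frame of clip3 between -0.003 and 0.003 m and angle between the x axis of tube0_mid and the x axis of clip3, either way round below 0.08 rad)) and ((x of tube1_mid in the frame of clip0 between -0.015 and 0.015 m and y of tube1_mid in the frame of clip0 between -0.003 and 0.003 m and z of tube1_mid in the frame of clip0 between -0.003 and 0.003 m and angle between the x axis of tube1_mid and the x axis of clip0, either way round below 0.08 rad) or (x of tube1_mid in the frame of clip1 between -0.015 and 0.015 m and y of tube1_mid in the frame of clip1 between -0.003 and 0.003 m and z of tube1_mid in the frame of clip1 between -0.003 and 0.003 m and angle between the x axis of tube1_mid and the x axis of clip1, either way round below 0.08 rad) or (x of tube1_mid in the frame of clip2 between -0.015 and 0.015 m and y of tube1_mid in the frame of clip2 between -0.003 and 0.003 m and z of tube1_mid in the frame of clip2 between -0.003 and 0.003 m and angle between the x axis of tube1_mid and the x axis of clip2, either way round below 0.08 rad) or (x of tube1_mid in the frame of clip3 between -0.015 and 0.015 m and y of tube1_mid in the frame of clip3 between -0.003 and 0.003 m and z of tube1_mid in the frame of clip3 between -0.003 and 0.003 m and angle between the x axis of tube1_mid and the x axis of clip3, either way round below 0.08 rad)) and ((x of tube2_mid in the frame of clip0 between -0.015 and 0.015 m and y of tube2_mid in the frame of clip0 between -0.003 and 0.003 m and z of tube2_mid in the frame of clip0 between -0.003 and 0.003 m and angle between the x axis of tube2_mid and the x axis of clip0, either way round below 0.08 rad) or (x of tube2_mid in the frame of clip1 between -0.015 and 0.015 m and y of tube2_mid in the frame of clip1 between -0.003 and 0.003 m and z of tube2_mid in the frame of clip1 between -0.003 and 0.003 m and angle between the x axis of tube2_mid and the x axis of clip1, either way round below 0.08 rad) or (x of tube2_mid in the frame of clip2 between -0.015 and 0.015 m and y of tube2_mid in the frame of clip2 between -0.003 and 0.003 m and z of tube2_mid in the frame of clip2 between -0.003 and 0.003 m and angle between the x axis of tube2_mid and the x axis of clip2, either way round below 0.08 rad) or (x of tube2_mid in the frame of clip3 between -0.015 and 0.015 m and y of tube2_mid in the frame of clip3 between -0.003 and 0.003 m and z of tube2_mid in the frame of clip3 between -0.003 and 0.003 m and angle between the x axis of tube2_mid and the x axis of clip3, either way round below 0.08 rad)) and ((x of tube3_mid in the frame of clip0 between -0.015 and 0.015 m and y of tube3_mid in the frame of clip0 between -0.003 and 0.003 m and z of tube3_mid in the frame of clip0 between -0.003 and 0.003 m and angle between the x axis of tube3_mid and the x axis of clip0, either way round below 0.08 rad) or (x of tube3_mid in the frame of clip1 between -0.015 and 0.015 m and y of tube3_mid in the frame of clip1 between -0.003 and 0.003 m and z of tube3_mid in the frame of clip1 between -0.003 and 0.003 m and angle between the x axis of tube3_mid and the x axis of clip1, either way round below 0.08 rad) or (x of tube3_mid in the frame of clip2 between -0.015 and 0.015 m and y of tube3_mid in the frame of clip2 between -0.003 and 0.003 m and z of tube3_mid in the frame of clip2 between -0.003 and 0.003 m and angle between the x axis of tube3_mid and the x axis of clip2, either way round below 0.08 rad) or (x of tube3_mid in the frame of clip3 between -0.015 and 0.015 m and y of tube3_mid in the frame of clip3 between -0.003 and 0.003 m and z of tube3_mid in the frame of clip3 between -0.003 and 0.003 m and angle between the x axis of tube3_mid and the x axis of clip3, either way round below 0.08 rad)) and value of joint hood below 0.035 rad), for 0.2 s.
4. the start button is pressed with the hood closed (value of joint hood below 0.035 rad and value of joint start above 0.0045 m), for 0.05 s.
At the end, for the whole second after the job is handed in: every tube present sits in a clip station (within 3 mm across and in height, 15 mm lengthwise, 0.08 rad), at rest; the hood is closed (within 0.035 rad); the start button has been pressed and released (all of step 3 and value of joint start below 0.002 m and linear speed of each of tube0, tube1, tube2, tube3 below 0.02 m/s); the robot touches nothing.
It fails at once if the pink bottle is shifted more than 30 mm or tipped (distance of wash_bottle from where it was at the start of the episode above 0.03 m or angle between wash_bottle's own z axis and vertical above 0.5 rad).
It fails at once if the spouted bottle is shifted more than 30 mm or tipped (distance of spout_bottle from where it was at the start of the episode above 0.03 m or angle between spout_bottle's own z axis and vertical above 0.5 rad).
It fails at once if the tape roll is shifted more than 30 mm or tipped (distance of tape_roll from where it was at the start of the episode above 0.03 m or angle between tape_roll's own z axis and vertical above 0.5 rad).
Of tube0, tube1, tube2, tube3 only 3 to 4 are there at a start; the rules pass over those that are not, and their reading is None.
At some moment in a run one of tube0, tube1, tube2, tube3 may be knocked a few centimetres aside while the robot is not near it.
Once in a run the grip may slacken for a moment while it holds something.
It also fails if it takes over 210 s, if anything falls off the work surface, if the arm or the gripper's body presses on something with over 40 N, if the wrist force passes 120 N, or if a joint passes its speed limit or range.

## Working session

There is one attempt and no reset: what is moved stays moved. The work goes in short steps, Python scripts to look and compute and a tool call to move; the robot and the scene stay as the last step left them, time stands still between calls to the robot, and variables do not carry over. Pictures are saved under pics/ and viewed, at most 17 in all, crops included, and the job is handed in when it is done.

Besides the shell and the picture viewer there is one more tool, called after "Call:" as name(argument=value, ...) on one line, values as JSON. move_arm: Moves the arm, as the interface text tells. Its arguments: {"type":"object","properties":{"rows":{"type":"array","items":{"type":"number"}},"squeeze":{"type":"number"}},"required":["rows"]}

```bash
mkdir -p pics; ls; cat > h.py <<'E'
import numpy as np, cv2
from bench import manip
from scipy.spatial.transform import Rotation as R
def T_tool():
    o=manip.get_obs(); T=np.eye(4); T[:3,:3]=R.from_rotvec(o['tcp_rot']).as_matrix(); T[:3,3]=o['ee_pos']; return T
def cam(name,T=None):
    m=manip.camera_model(name)
    W=np.array(m['world_from_camera']) if name!='wrist' else (T if T is not None else T_tool())@np.array(m['mount'])
    K=np.array([[m['fx'],0,m['cx']],[0,m['fy'],m['cy']],[0,0,1.]])
    return K,np.array([m['k1'],0,0,0,0.]),W
def ray(c,uv):
    K,d,W=c
    p=cv2.undistortPointsIter(np.array(uv,float).reshape(-1,1,2),K,d,None,None,(3,100,1e-10))[:,0]
    v=np.c_[p,np.ones(len(p))]@W[:3,:3].T
    return W[:3,3],v
def plane(c,uv,z):
    o,v=ray(c,uv); return o+v*((z-o[2])/v[:,2])[:,None]
def proj(c,P):
    K,d,W=c; P=np.array(P,float).reshape(-1,3); q=(P-W[:3,3])@W[:3,:3]
    return cv2.projectPoints(q,np.zeros(3),np.zeros(3),K,d)[0][:,0]
def tri(c1,uv1,c2,uv2):
    a,v=ray(c1,[uv1]); b,w=ray(c2,[uv2]); v=v[0];w=w[0]
    s=np.linalg.lstsq(np.c_[v,-w],b-a,rcond=None)[0]
    p=a+v*s[0];q=b+w*s[1]; return (p+q)/2,np.linalg.norm(p-q)
E
python3 - <<'E'
from h import *
o=manip.get_obs(); print(o)
for n in ['scene','top','wrist']:
    im=manip.snapshot(n); cv2.imwrite(f'pics/{n}0.png',im)
    print(n,manip.camera_model(n))
E
```

```text
pics
{'time_s': 0.0, 'joints': array([ 1.00829882e+00,  1.04692315e-01,  9.64699381e-02,  1.56389576e+00,
       -1.30017257e-05,  1.35309090e+00]), 'joint_velocities': array([ 0.00039859,  0.00071894, -0.00028786, -0.00186411, -0.00109487,
       -0.00016786]), 'joint_efforts': array([ 9.99995864e-04, -5.56923294e+01,  5.03655553e+01,  1.65953231e-02,
       -3.13706096e-04, -2.96540247e-05]), 'ee_pos': array([0.20261772, 0.56440146, 0.23052678]), 'tcp_rot': array([-5.38835080e-01, -3.09453953e+00,  1.92777314e-03]), 'wrist_force': array([-0.22771931,  0.32241005, -0.0928646 ]), 'ft_torque': array([ 0.03636313,  0.04633075, -0.00915461]), 'gripper_force': 0.0, 'grip_width': 0.08512771997945301}
scene {'fx': 380.91158487888293, 'fy': 380.91158487888293, 'cx': 313.23913781347153, 'cy': 202.38518997384085, 'k1': -0.010385371167378405, 'world_from_camera': array([[ 0.54531117, -0.35490998,  0.75939096, -0.47915608],
       [-0.83814656, -0.24392452,  0.48786389, -0.82760852],
       [ 0.01208631, -0.90251855, -0.43048135,  0.71915463],
       [ 0.        ,  0.        ,  0.        ,  1. 
[... 207 characters left out ...]
.11228725,  0.45512591],
       [-0.99970063,  0.02216551,  0.01036016, -0.12503665],
       [-0.01278127, -0.11203749, -0.99362178,  1.56311308],
       [ 0.        ,  0.        ,  0.        ,  1.        ]])}
wrist {'fx': 275.46681972862893, 'fy': 275.46681972862893, 'cx': 320.0401574842951, 'cy': 198.30732770477692, 'k1': 0.00015317233258717338, 'mount': array([[-7.92025047e-04, -9.64019741e-01, -2.65829477e-01,
         6.77581476e-02],
       [ 9.99998903e-01, -4.30799757e-04, -1.41716680e-03,
         1.39130984e-04],
       [ 1.25165749e-03, -2.65830308e-01,  9.64019025e-01,
        -1.43037269e-01],
       [ 0.00000000e+00,  0.00000000e+00,  0.00000000e+00,
         1.00000000e+00]])}
```

View pics/scene0.png

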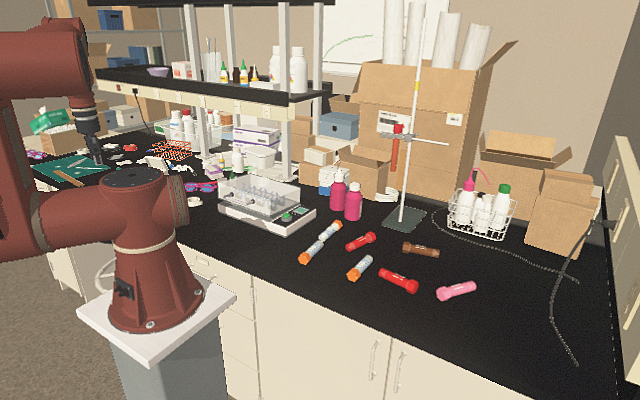

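View pics/top0.png

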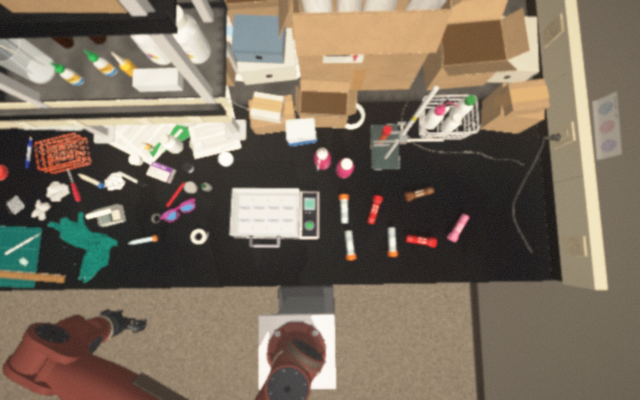

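Three orange-capped tubes: top view near (345,208), (350,245), (392,242). Red, brown and pink ones are look-alikes. The incubator is at (275,213) and its handle at (265,243).

```bash
python3 - <<'E'
from h import *
im=cv2.imread('pics/top0.png'); c=cam('top')
cv2.imwrite('pics/tc.png',cv2.resize(im[160:280,200:440],None,fx=3.3,fy=3.3,interpolation=cv2.INTER_CUBIC))
s=cv2.imread('pics/scene0.png'); cs=cam('scene')
cv2.imwrite('pics/sc.png',cv2.resize(s[165:310,180:420],None,fx=3.3,fy=3.3,interpolation=cv2.INTER_CUBIC))
for n,g,cc in (('top',im,c),('scene',s,cs)):
    h=cv2.cvtColor(g,cv2.COLOR_BGR2HSV); m=cv2.inRange(h,(7,130,120),(20,255,255))
    k,l,st,ce=cv2.connectedComponentsWithStats(m)
    for i in range(1,k):
        if st[i,4]>12: print(n,ce[i].round(1),st[i,4],plane(cc,ce[i],.02).round(3))
E
```

```text
top [449.   29.8] 45 [[ 1.394 -0.713  0.02 ]]
top [445.1  46.2] 43 [[ 1.316 -0.691  0.02 ]]
top [130.5  64.5] 51 [[1.269 0.734 0.02 ]]
top [448.7  61.5] 16 [[ 1.243 -0.702  0.02 ]]
top [106.2  67.8] 45 [[1.257 0.845 0.02 ]]
top [124.8  71. ] 29 [[1.239 0.759 0.02 ]]
top [357.8  79.1] 160 [[ 1.171 -0.293  0.02 ]]
top [325.2 102.6] 626 [[ 1.066 -0.145  0.02 ]]
top [ 63.8 152. ] 1145 [[0.871 1.016 0.02 ]]
top [382.4 137.4] 23 [[ 0.901 -0.391  0.02 ]]
top [427.8 191.8] 33 [[ 0.657 -0.576  0.02 ]]
top [410.4 196.4] 49 [[ 0.639 -0.501  0.02 ]]
top [343.5 196.2] 50 [[ 0.646 -0.214  0.02 ]]
top [154.7 238.1] 30 [[0.483 0.599 0.02 ]]
top [392.6 253.7] 51 [[ 0.396 -0.414  0.02 ]]
top [350.9 257.2] 57 [[ 0.386 -0.238  0.02 ]]
top [ 33.7 276.8] 325 [[0.33  1.114 0.02 ]]
scene [241.5  78.6] 14 [[3.405 2.822 0.02 ]]
scene [225.9 119.5] 85 [[1.623 1.339 0.02 ]]
scene [394.2 154.3] 185 [[ 1.57 -0.07  0.02]]
scene [403.9 152.9] 19 [[ 1.628 -0.107  0.02 ]]
scene [401.8 167.1] 55 [[ 1.39  -0.186  0.02 ]]
scene [ 67.5 177.6] 110 [[0.312 1.102 0.02 ]]
scene [399.4 186.9] 19 [[ 1.125 -0.277  0.02 ]]
scene [338.2 223.5] 45 [[ 0.651 -0.216  0.02 ]]
scene [405.7 245.9] 50 [[ 0.642 -0.49   0.02 ]]
scene [421.2 250.3] 127 [[ 0.645 -0.544  0.02 ]]
scene [303.7 258. ] 121 [[ 0.383 -0.24   0.02 ]]
scene [353.  274.6] 136 [[ 0.393 -0.415  0.02 ]]
```

View pics/tc.png

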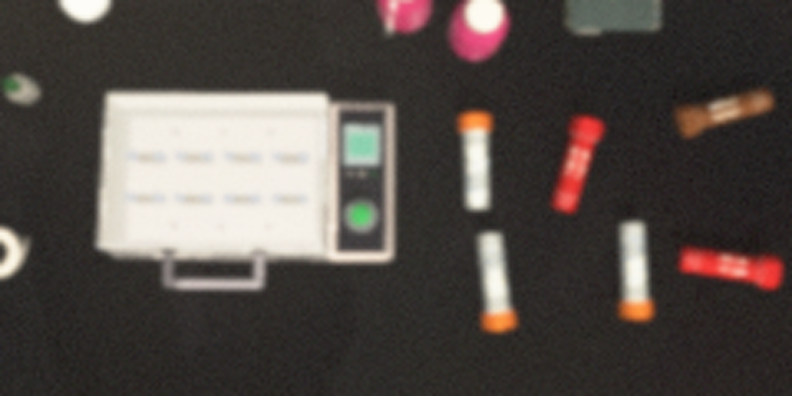

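View pics/sc.png

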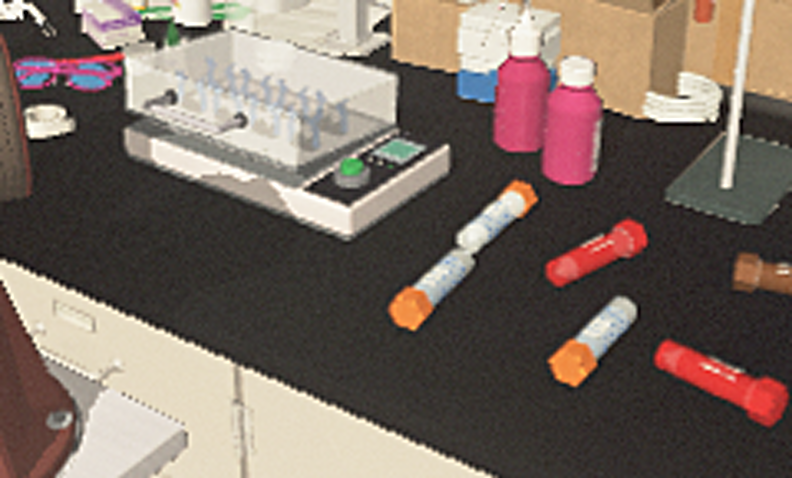

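```bash
python3 - <<'E'
from h import *
c=cam('top');cs=cam('scene')
def mt(n): return cv2.imread(f'pics/{n}0.png')
def green(g,roi):
    x0,y0,x1,y1=roi; h=cv2.cvtColor(g,cv2.COLOR_BGR2HSV)[y0:y1,x0:x1]; m=cv2.inRange(h,(45,110,60),(75,255,255))
    M=cv2.moments(m,True); return (M['m10']/M['m00']+x0,M['m01']/M['m00']+y0),M['m00']
a=green(mt('top'),(300,215,320,236)); b=green(mt('scene'),(275,205,300,225)); print(a,b,tri(c,a[0],cs,b[0]))
f=lambda p,o:(p[0]/3.3+o[0],p[1]/3.3+o[1])
t=lambda x,y:f((x,y),(200,160)); s=lambda x,y:f((x,y),(180,165))
for n,p,q in (('Lend',t(168,285),s(147,107)),('Rend',t(263,285),s(218,131))): print(n,tri(c,p,cs,q))
print('housing corners z.05',plane(c,[t(393,261),t(393,103),t(330,261),t(330,103)],.05))
print('hood top back',plane(c,[t(107,95),t(328,95)],.12),'rim front',plane(c,[t(98,250),t(327,258)],.055))
print('clips ~z.1',plane(c,[t(x,y) for y in(157,199) for x in (147,195,243,291)],.095))
# tubes
im=mt('top');h=cv2.cvtColor(im,cv2.COLOR_BGR2HSV); m=cv2.inRange(h,(0,0,110),(180,100,255))|cv2.inRange(h,(7,130,120),(20,255,255))
k,l,st,ce=cv2.connectedComponentsWithStats(m)
for i in range(1,k):
    if 150<st[i,4]<500 and 335<ce[i][0]<400 and 185<ce[i][1]<265:
        p=np.argwhere(l==i)[:,::-1]; P=plane(c,p,.016)[:,:2]; mu=P.mean(0); w,v=np.linalg.eigh(np.cov((P-mu).T)); u=(P-mu)@v[:,1]
        print('tube',ce[i].round(1),st[i,4],mu,v[:,1],u.min(),u.max(), np.degrees(np.arctan2(v[1,1],v[0,1])))
E
```

```text
((308.8888888888889, 224.72222222222223), 18.0) ((286.82142857142856, 215.07142857142858), 28.0) (array([ 0.52484865, -0.06544361,  0.06609052]), np.float64(0.0020646641525999543))
Lend (array([0.44155105, 0.16643452, 0.10943518]), np.float64(0.002781217891647823))
Rend (array([0.43805876, 0.05199913, 0.11138718]), np.float64(0.0006429629462445759))
housing corners z.05 [[ 0.46424914 -0.10544144  0.05      ]
 [ 0.66560354 -0.10963706  0.05      ]
 [ 0.46591363 -0.02582858  0.05      ]
 [ 0.66743396 -0.02883785  0.05      ]]
hood top back [[ 0.67374108  0.240516    0.12      ]
 [ 0.66755253 -0.0309853   0.12      ]] rim front [[ 0.48579907  0.26720559  0.055     ]
 [ 0.46971598 -0.02243029  0.055     ]]
clips ~z.1 [[0.59864622 0.19654912 0.095     ]
 [0.59733193 0.13683947 0.095     ]
 [0.59601875 0.07720688 0.095     ]
 [0.59470657 0.01764754 0.095     ]
 [0.54650041 0.19643085 0.095     ]
 [0.54522317 0.1369567  0.095     ]
 [0.54394591 0.07755903 0.095     ]
 [0.54266856 0.01823405 0.095     ]]
tube [343.9 207.8] 242 [ 0.595857   -0.21458641] [-0.99984781 -0.01744594] -0.060542229951069546 0.06564628809221681 -179.00037075571518
tube [391.9 242. ] 241 [ 0.44561814 -0.4141643 ] [-0.99995374 -0.00961889] -0.06381277105303146 0.059270242394607195 -179.44886981934374
tube [349.6 245.7] 247 [ 0.4337583  -0.23404101] [-0.99648087 -0.08382044] -0.06731156608855113 0.06065468822863975 -175.1918011180064
```

```bash
cat >> h.py <<'E'
def Rt(yaw,tilt=0):
    """tool y axis at world yaw (deg), tool down; tilt: about tool x, deg (applied after)"""
    a=np.radians(yaw); y=np.array([np.cos(a),np.sin(a),0]); z=np.array([0,0,-1.]); M=np.c_[np.cross(y,z),y,z]
    return M@R.from_rotvec([np.radians(tilt),0,0]).as_matrix()
def go(pos,yaw,tilt=0,T=None):
    T=T_tool() if T is None else T; M=Rt(yaw,tilt)
    t=np.degrees(R.from_matrix(T[:3,:3].T@M).as_rotvec()); s=T[:3,:3].T@(np.array(pos)-T[:3,3])
    print('turn',t.round(1),'shift',s.round(4),'rows',max(abs(np.linalg.norm(t)/8.59),np.linalg.norm(s)/.05).round(1))
    N=np.eye(4);N[:3,:3]=M;N[:3,3]=pos; return N
E
python3 - <<'E'
from h import *
go([.440,.109,.22],-1.3)
E
```

```text
turn [-0.1  0.  71.5] shift [-0.3773 -0.3485  0.011 ] rows 10.3
```

Call:
move_arm(rows=[0,0,71.5,-0.377,-0.349,0.011,0.35,0,0,71.5,-0.377,-0.349,0.011,0.35,0,0,71.5,-0.377,-0.349,0.011,0.35,0,0,71.5,-0.377,-0.349,0.011,0.35,0,0,71.5,-0.377,-0.349,0.011,0.35,0,0,71.5,-0.377,-0.349,0.011,0.35,0,0,71.5,-0.377,-0.349,0.011,0.35,0,0,71.5,-0.377,-0.349,0.011,0.35,0,0,71.5,-0.377,-0.349,0.011,0.35,0,0,71.5,-0.377,-0.349,0.011,0.35,0,0,71.5,-0.377,-0.349,0.011,0.35,0,0,71.5,-0.377,-0.349,0.011,0.35])

```text
time_s: 1.35
ee_pos: [0.4401, 0.1072, 0.2199]
tcp_rot: [-2.249, -2.193, 0.001]
wrist_force: [0.1, 0.6, 0.2]
grip_width: 0.0299
gripper_force: 0.0
```

```bash
python3 - <<'E'
from h import *
o=manip.get_obs(); print(o['time_s'],o['ee_pos'],o['joints'],o['grip_width']); T=T_tool(); np.save('T1',T)
im=manip.snapshot('wrist'); cv2.imwrite('pics/w1.png',im)
print(proj(cam('wrist',T),[[.44,.166,.11],[.44,.109,.11],[.44,.052,.11]]))
E
```

```text
1.35 [0.44012401 0.10717083 0.21990443] [-5.13294357e-02 -3.50812581e-01 -3.44387915e-01  1.57790689e+00
  3.65106129e-05  1.54496919e+00] 0.029942587586105913
[[318.89763748 132.16295947]
 [320.54399941 193.88659975]
 [322.0087926  248.80275752]]
```

View pics/w1.png

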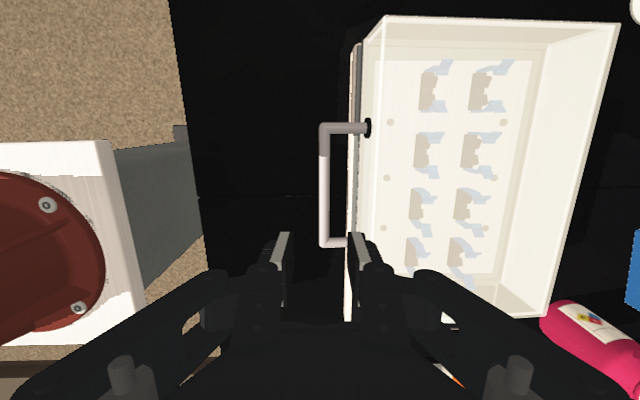

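Wrist view: the bar runs down column 324, rows 127–244. That is within 4 mm of the triangulated position, so I'm descending and gripping it.

Call:
move_arm(rows=[0,0,0,0.005,0.003,0.04,0.35,0,0,0,0.005,0.003,0.08,0.35,0,0,0,0.005,0.003,0.11,0.35,0,0,0,0.005,0.003,0.13,0.35,0,0,0,0.005,0.003,0.13,0.35,0,0,0,0.005,0.003,0.13,0,0,0,0,0.005,0.003,0.13,0,0,0,0,0.005,0.003,0.13,0,0,0,0,0.005,0.003,0.13,0,0,0,0,0.005,0.003,0.13,0], squeeze=25)

```text
time_s: 2.4
ee_pos: [0.4422, 0.1147, 0.0915]
tcp_rot: [-2.244, -2.197, -0.0]
wrist_force: [-5.9, 3.5, 0.4]
grip_width: 0.009
gripper_force: 25.8
```

```bash
python3 - <<'E'
import numpy as np
p0=.2555
for p in np.linspace(p0,1.80,26)[1:]:
    print(round(.2334*(np.cos(p0)-np.cos(p)),3), round(-.2334*(np.sin(p)-np.sin(p0)),3))
E
```

```text
0.004 -0.014
0.009 -0.027
0.015 -0.041
0.021 -0.053
0.029 -0.066
0.037 -0.078
0.046 -0.089
0.055 -0.1
0.065 -0.11
0.076 -0.12
0.087 -0.129
0.099 -0.137
0.111 -0.144
0.124 -0.151
0.137 -0.157
0.151 -0.162
0.165 -0.166
0.179 -0.17
0.193 -0.172
0.207 -0.174
0.222 -0.174
0.236 -0.174
0.25 -0.173
0.265 -0.171
0.279 -0.168
```

Call:
move_arm(rows=[0,0,0,0,0.004,-0.014,0,0,0,0,0,0.009,-0.027,0,0,0,0,0,0.015,-0.041,0,0,0,0,0,0.021,-0.053,0,0,0,0,0,0.029,-0.066,0,0,0,0,0,0.037,-0.078,0,0,0,0,0,0.046,-0.089,0,0,0,0,0,0.055,-0.1,0,0,0,0,0,0.065,-0.11,0,0,0,0,0,0.076,-0.12,0,0,0,0,0,0.087,-0.129,0,0,0,0,0,0.099,-0.137,0])

```text
time_s: 3.6
ee_pos: [0.5393, 0.1123, 0.2332]
tcp_rot: [-2.244, -2.198, 0.002]
wrist_force: [-27.2, -1.6, 34.4]
grip_width: 0.0086
gripper_force: 28.6
```

```bash
python3 - <<'E'
import numpy as np
for p in np.linspace(.99,1.83,12):
    print(round(.6697-.2334*np.cos(p)-.541,3), round(-(.0395+.2334*np.sin(p)-.228),3))
E
```

```text
0.001 -0.007
0.016 -0.016
0.032 -0.024
0.048 -0.031
0.065 -0.036
0.083 -0.04
0.1 -0.043
0.118 -0.045
0.136 -0.045
0.154 -0.044
0.171 -0.041
0.189 -0.037
```

Call:
move_arm(rows=[0,0,0,0,0.001,-0.007,0,0,0,0,0,0.016,-0.016,0,0,0,0,0,0.032,-0.024,0,0,0,0,0,0.048,-0.031,0,0,0,0,0,0.065,-0.036,0,0,0,0,0,0.083,-0.04,0,0,0,0,0,0.1,-0.043,0,0,0,0,0,0.118,-0.045,0,0,0,0,0,0.136,-0.045,0,0,0,0,0,0.154,-0.044,0,0,0,0,0,0.171,-0.041,0,0,0,0,0,0.171,-0.041,0])

```text
time_s: 4.8
ee_pos: [0.715, 0.1076, 0.2697]
tcp_rot: [2.244, 2.194, 0.004]
wrist_force: [2.8, -2.2, 1.1]
grip_width: 0.0091
gripper_force: 26.6
```

Call:
move_arm(rows=[0,0,0,0,0,0,0.35,0,0,0,0,0,0,0.35,0,0,0,0,0,0,0.35,0,0,0,0,0,-0.03,0.35,0,0,0,0,0,-0.07,0.35,0,0,0,0,0,-0.09,0.35,0,0,0,0,-0.05,-0.09,0.5,0,0,0,0,-0.1,-0.09,0.5,0,0,0,0,-0.15,-0.09,0.6,0,0,0,0,-0.2,-0.07,0.6,0,0,0,0,-0.2,-0.05,0.6,0,0,0,0,-0.2,-0.03,0.6])

```text
time_s: 6.0
ee_pos: [0.5107, 0.1127, 0.2998]
tcp_rot: [2.243, 2.196, 0.005]
wrist_force: [0.5, 0.3, 1.4]
grip_width: 0.0515
gripper_force: 0.0
```

Call:
move_arm(rows=[0,0,-90,0,0,0,0.6,0,0,-90,0,0,0,0.6,0,0,-90,0,0,0,0.6,0,0,-90,0,0,0,0.6,0,0,-90,0,0,0,0.6,0,0,-90,0,0,0,0.6,0,0,-90,0,0,0,0.6,0,0,-90,0,0,0,0.6,0,0,-90,0,0,0,0.6,0,0,-90,0,0,0,0.6,0,0,-90,0,0,0,0.6,0,0,-90,0,0,0,0.6])

```text
time_s: 7.2
ee_pos: [0.5124, 0.1123, 0.2985]
tcp_rot: [0.033, 3.141, 0.0]
wrist_force: [0.8, 0.8, -0.2]
grip_width: 0.0509
gripper_force: 0.0
```

```bash
python3 - <<'E'
from h import *
o=manip.get_obs(); print(o['time_s'],o['ee_pos'],o['tcp_rot'],o['joints']); T=T_tool(); np.save('T2',T)
im=manip.snapshot('wrist'); cv2.imwrite('pics/w2.png',im); cv2.imwrite('pics/top2.png',manip.snapshot('top'))
E
```

```text
7.2 [0.51237508 0.11234593 0.29849755] [3.27145315e-02 3.14113997e+00 1.84421490e-04] [-3.38804073e-02 -9.93153607e-02  1.64056057e-02  1.68623780e+00
  1.24008991e-04 -1.30514240e-02]
```

View pics/w2.png

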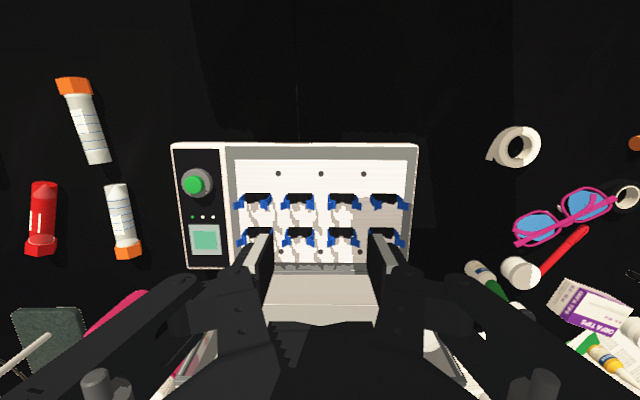

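Wrist view with the hood standing open: four empty stations. The blue clips are in two rows (about 205 and 238) at columns 255, 299, 343 and 388. The panel and button are at (195,184), tubes on the left.

```bash
python3 - <<'E'
from h import *
im=cv2.imread('pics/w2.png'); T=np.load('T2.npy'); c=cam('wrist',T)
h=cv2.cvtColor(im,cv2.COLOR_BGR2HSV); m=cv2.inRange(h,(100,140,50),(130,255,255)); m[:, :225]=0;m[:,420:]=0;m[:180]=0;m[265:]=0
k,l,st,ce=cv2.connectedComponentsWithStats(m)
for i in range(1,k):
    if st[i,4]>10: 
        x,y,w,hh,a=st[i]; print(st[i],ce[i].round(1), plane(c,[ce[i]],.1).round(4))
M=cv2.inRange(h,(45,110,60),(75,255,255)); M[:, :180]=0; M[:,215:]=0;M[210:]=0; mm=cv2.moments(M,True); print('btn',plane(c,[[mm['m10']/mm['m00'],mm['m01']/mm['m00']]],.066), mm['m00'])
# white panel corners, housing corners
print(plane(c,[[172,144],[417,144]],.05))
cv2.imwrite('pics/w2c.png',cv2.resize(im[180:275,225:420],None,fx=4,fy=4,interpolation=cv2.INTER_CUBIC))
E
```

```text
[233 194  12  16  99] [239.  202.8] [[0.5426 0.0068 0.1   ]]
[259 195  12  15  99] [265.1 201.8] [[0.542  0.0407 0.1   ]]
[281 195   9  15  80] [285.2 203.2] [[0.5443 0.0664 0.1   ]]
[305 195   9  15  80] [309.9 203. ] [[0.5448 0.0985 0.1   ]]
[328 195   8  15  79] [330.8 202.8] [[0.5451 0.1254 0.1   ]]
[351 195  10  15  83] [355.7 203.3] [[0.5465 0.1575 0.1   ]]
[370 195  12  15  96] [375.5 202.3] [[0.5457 0.1831 0.1   ]]
[396 195  13  16 101] [401.6 203.7] [[0.5482 0.217  0.1   ]]
[236 229  12  18  96] [242. 239.] [[0.5931 0.0058 0.1   ]]
[270 229   3   5  14] [271.1 231.1] [[0.5827 0.0456 0.1   ]]
[282 229  10  18  84] [286.1 239.5] [[0.5951 0.065  0.1   ]]
[306 229   8  18  82] [310.3 238.8] [[0.5948 0.0974 0.1   ]]
[327 229   8  18  84] [330.1 239.5] [[0.5963 0.1239 0.1   ]]
[351 229   8  18  76] [354.2 239.5] [[0.5971 0.1563 0.1   ]]
[368 229   4   5  12] [369.6 231.6] [[0.5861 0.1766 0.1   ]]
[394 230  11  18  99] [398.3 240. ] [[0.599  0.2154 0.1   ]]
btn [[ 0.52395723 -0.06451937  0.066     ]] 298.0
[[ 0.46934197 -0.09398788  0.05      ]
 [ 0.4767305   0.24854625  0.05      ]]
```

View pics/w2c.png

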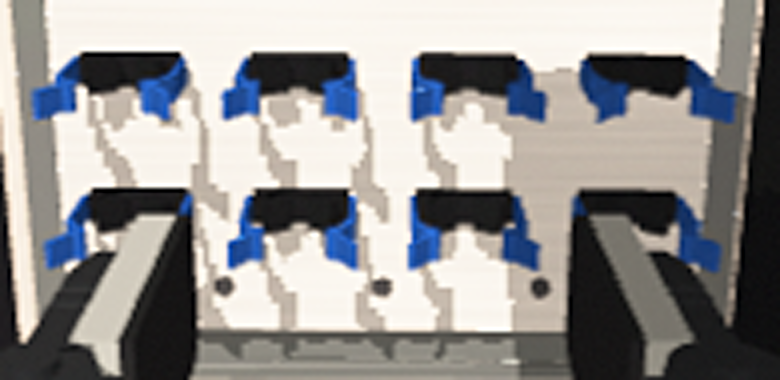

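```bash
cat >> h.py <<'E'
def tubes(im,c,box,z=.0157):
    h=cv2.cvtColor(im,cv2.COLOR_BGR2HSV); org=cv2.inRange(h,(7,130,120),(20,255,255)); m=cv2.inRange(h,(0,0,110),(180,110,255))|org
    x0,y0,x1,y1=box; b=np.zeros_like(m); b[y0:y1,x0:x1]=255; m=cv2.morphologyEx(m,cv2.MORPH_CLOSE,np.ones((5,5)))&b
    k,l,st,ce=cv2.connectedComponentsWithStats(m); out=[]
    for i in range(1,k):
        if st[i,4]<150: continue
        P=plane(c,np.argwhere(l==i)[:,::-1],z)[:,:2]; o=plane(c,np.argwhere((l==i)&(org>0))[:,::-1],z)[:,:2] if ((l==i)&(org>0)).sum()>15 else None
        if o is None: continue
        mu=P.mean(0); v=np.linalg.eigh(np.cov((P-mu).T))[1][:,1]; v*=np.sign((o.mean(0)-mu)@v); u=(P-mu)@v; w=(P-mu)@[-v[1],v[0]]
        uc=np.percentile((o-mu)@v,5); u0=np.percentile(u,1)
        bar=P[u<uc]; q=bar.mean(0); 
        out.append((q,np.degrees(np.arctan2(v[1],v[0]))))
        print('mid',q.round(4),'cap dir deg',out[-1][1].round(1),'barrel',(uc-u0).round(4),'cap',(u.max()-uc).round(4),'width',np.ptp((bar-q)@[-v[1],v[0]]).round(4),st[i])
    return out
E
python3 - <<'E'
from h import *
tubes(cv2.imread('pics/w2.png'),cam('wrist',np.load('T2.npy')),(50,70,150,265))
tubes(cv2.imread('pics/top2.png'),cam('top'),(330,180,400,270))
go([.58,-.2,.2],88.7)
E
```

```text
mid [ 0.4443 -0.2343] cap dir deg -173.2 barrel 0.1019 cap 0.023 width 0.0424 [  55   77   56   88 2261]
mid [ 0.5827 -0.2149] cap dir deg -1.9 barrel 0.1047 cap 0.0265 width 0.0422 [ 104  183   38   77 1710]
mid [ 0.5845 -0.215 ] cap dir deg 1.2 barrel 0.1069 cap 0.0188 width 0.0392 [339 194  10  30 248]
mid [ 0.4566 -0.4142] cap dir deg -179.5 barrel 0.1035 cap 0.0193 width 0.038 [388 227  10  30 248]
mid [ 0.4463 -0.2333] cap dir deg -175.1 barrel 0.1051 cap 0.0218 width 0.0389 [345 230  12  31 254]
turn [ 0.   0.  -0.1] shift [-0.075  -0.3106  0.0985] rows 6.7
```

Call:
move_arm(rows=[0,0,0,-0.05,-0.325,0.12,0.6,0,0,0,-0.05,-0.325,0.12,0.6,0,0,0,-0.05,-0.325,0.12,0.6,0,0,0,-0.05,-0.325,0.12,0.6,0,0,0,-0.05,-0.325,0.12,0.6,0,0,0,-0.05,-0.325,0.12,0.6,0,0,0,-0.05,-0.325,0.12,0.6,0,0,0,-0.05,-0.325,0.12,0.6,0,0,0,-0.05,-0.325,0.12,0.6])

```text
time_s: 8.2
ee_pos: [0.555, -0.2144, 0.1775]
tcp_rot: [-0.04, -3.14, -0.002]
wrist_force: [0.4, 0.9, 0.6]
grip_width: 0.051
gripper_force: 0.0
```

```bash
python3 - <<'E'
from h import *
T=T_tool(); im=manip.snapshot('wrist'); cv2.imwrite('pics/w3.png',im); np.save('T3',T); print(T[:3,3])
t=tubes(im,cam('wrist',T),(180,20,460,400))
E
```

```text
[ 0.55498124 -0.21443209  0.17747316]
mid [ 0.4446 -0.2325] cap dir deg -174.5 barrel 0.1004 cap 0.0092 width 0.0388 [ 272   20   48  115 3342]
mid [ 0.5828 -0.2135] cap dir deg 0.3 barrel 0.1037 cap 0.0277 width 0.0388 [ 307  164   33  108 2803]
```

View pics/w3.png

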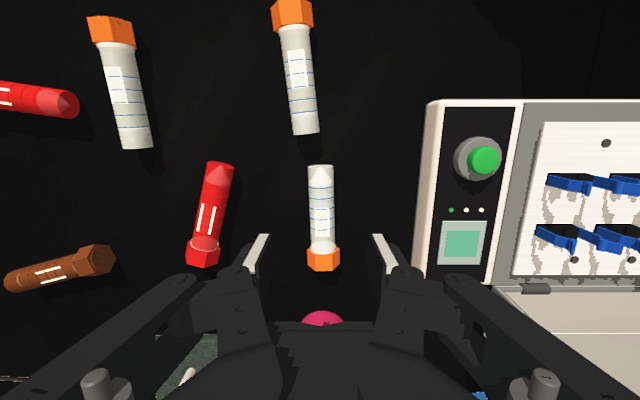

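A is at (0.583,-0.214), confirmed from hover (image column 322, rows 165–270). Now the grasp.

Call:
move_arm(rows=[0,0,-1.5,-0.028,0.001,0.045,0.6,0,0,-1.5,-0.028,0.001,0.09,0.6,0,0,-1.5,-0.028,0.001,0.13,0.6,0,0,-1.5,-0.028,0.001,0.155,0.6,0,0,-1.5,-0.028,0.001,0.17,0.6,0,0,-1.5,-0.028,0.001,0.174,0.6,0,0,-1.5,-0.028,0.001,0.174,0,0,0,-1.5,-0.028,0.001,0.174,0,0,0,-1.5,-0.028,0.001,0.174,0,0,0,-1.5,-0.028,0.001,0.174,0,0,0,-1.5,-0.028,0.001,0.174,0,0,0,-1.5,-0.028,0.001,0.174,0], squeeze=60)

```text
time_s: 9.45
ee_pos: [0.5849, -0.2139, 0.0064]
tcp_rot: [-0.007, 3.139, -0.002]
wrist_force: [-0.3, 2.9, 7.0]
grip_width: 0.027
gripper_force: 59.5
```

Call:
move_arm(rows=[0,0,0,0,0,-0.02,0,0,0,0,0,0,-0.06,0,0,0,0,0,0,-0.11,0,0,0,0,0,0,-0.15,0,0,0,0,0,0,-0.16,0,0,0,0,0,0,-0.16,0])

```text
time_s: 10.05
ee_pos: [0.5849, -0.2143, 0.1672]
tcp_rot: [-0.006, 3.137, -0.004]
wrist_force: [-0.4, -0.7, -1.7]
grip_width: 0.0271
gripper_force: 59.1
```

```bash
python3 - <<'E'
from h import *
go([.568,.022,.165],88.6)
E
```

```text
turn [-0.1  0.2  1.6] shift [0.016  0.2364 0.0015] rows 4.7
```

Call:
move_arm(rows=[0,0.2,1.6,0.016,0.03,0,0,0,0.2,1.6,0.016,0.07,0,0,0,0.2,1.6,0.016,0.11,0,0,0,0.2,1.6,0.016,0.15,0,0,0,0.2,1.6,0.016,0.19,0,0,0,0.2,1.6,0.016,0.22,0,0,0,0.2,1.6,0.016,0.2364,0.0,0,0,0.2,1.6,0.016,0.2364,0,0,0,0.2,1.6,0.016,0.2364,0,0])

```text
time_s: 10.95
ee_pos: [0.5663, 0.0225, 0.1633]
tcp_rot: [-0.037, -3.137, 0.0]
wrist_force: [0.6, 0.2, -0.1]
grip_width: 0.0267
gripper_force: 59.2
```

```bash
python3 - <<'E'
from h import *
T=T_tool(); im=manip.snapshot('wrist'); cv2.imwrite('pics/w4.png',im); np.save('T4',T); c=cam('wrist',T); print(T[:3,3],manip.get_obs()['grip_width'])
h=cv2.cvtColor(im,cv2.COLOR_BGR2HSV); m=cv2.inRange(h,(100,140,50),(130,255,255)); m[:100]=0;m[330:]=0
k,l,st,ce=cv2.connectedComponentsWithStats(m)
for i in range(1,k):
    if st[i,4]>25 and 200<ce[i][0]<620: x,y,w,hh,a=st[i]; print(st[i],plane(c,[[x,y+hh-3],[x+w,y+hh-3],ce[i]],.1)[:,:2].round(4).tolist())
E
```

```text
[0.5663355  0.02247209 0.16331332] 0.027261381830219495
[364 172  20  23 267] [[0.5509, 0.0568], [0.5513, 0.0722], [0.5442, 0.0639]]
[406 173  23  22 298] [[0.5517, 0.0892], [0.5522, 0.1069], [0.5458, 0.0971]]
[431 172  30  23 384] [[0.5522, 0.1085], [0.5527, 0.1316], [0.5449, 0.1193]]
[473 172  66  23 903] [[0.553, 0.1409], [0.5542, 0.1917], [0.5464, 0.1652]]
[543 173  48  23 641] [[0.5551, 0.195], [0.556, 0.232], [0.5486, 0.2121]]
[302 209  29   2  29] [[0.5627, 0.0084], [0.5633, 0.0311], [0.5644, 0.0193]]
[362 227  17  26 156] [[0.5998, 0.056], [0.6002, 0.0699], [0.5906, 0.0623]]
[425 227  27  30 339] [[0.6046, 0.1078], [0.6052, 0.1299], [0.5937, 0.1177]]
[488 227  37  31 436] [[0.6068, 0.1596], [0.6075, 0.19], [0.5948, 0.173]]
[402 228  20  29 291] [[0.6042, 0.0889], [0.6046, 0.1053], [0.5957, 0.0952]]
[465 228  32  30 387] [[0.6063, 0.1407], [0.6069, 0.167], [0.5966, 0.1523]]
[531 228  43  31 550] [[0.6085, 0.1951], [0.6094, 0.2304], [0.5985, 0.2103]]
```

View pics/w4.png

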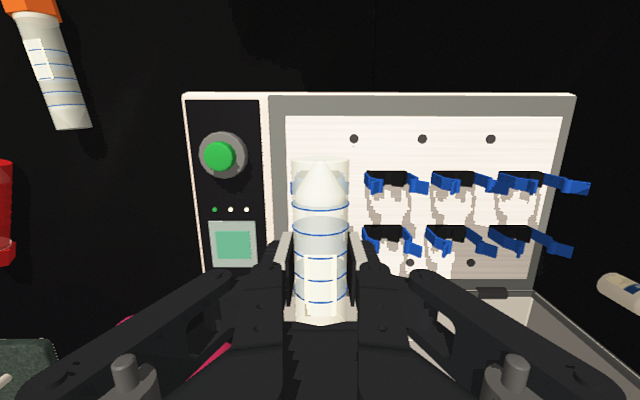

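Call:
move_arm(rows=[0,0,0,-0.003,0,0.03,0,0,0,0,-0.003,0,0.05,0,0,0,0,-0.003,0,0.06,0,0,0,0,-0.003,0,0.066,0,0,0,0,-0.003,0,0.072,0,0,0,0,-0.003,0,0.077,0,0,0,0,-0.003,0,0.082,0,0,0,0,-0.003,0,0.086,0,0,0,0,-0.003,0,0.09,0,0,0,0,-0.003,0,0.09,0])

```text
time_s: 12.0
ee_pos: [0.5705, 0.0217, 0.0753]
tcp_rot: [-0.038, -3.14, 0.002]
wrist_force: [4.5, -3.8, 1.4]
grip_width: 0.027
gripper_force: 58.9
```

Call:
move_arm(rows=[0,0,0,0,0,0.002,0,0,0,0,0,0,0.004,0,0,0,0,0,0,0.004,0])

```text
time_s: 12.3
ee_pos: [0.5707, 0.0218, 0.075]
tcp_rot: [0.038, 3.141, -0.004]
wrist_force: [-11.7, -2.3, 33.1]
grip_width: 0.0268
gripper_force: 62.5
```

Saddle reached: it stops at z 0.075 with 33 N. Releasing and going on to tube B.

Call:
move_arm(rows=[0,0,0,0,0,-0.004,0,0,0,0,0,0,-0.004,0.48,0,0,0,0,0,-0.004,0.48,0,0,0,0,0,-0.004,0.48,0,0,0,0,0,-0.03,0.48,0,0,0,0,0,-0.07,0.48,0,0,0,0,0,-0.11,0.5,0,0,0,0,0,-0.13,0.6])

```text
time_s: 13.1
ee_pos: [0.5707, 0.0229, 0.2037]
tcp_rot: [-0.037, -3.141, 0.0]
wrist_force: [0.8, -0.9, 0.5]
grip_width: 0.0514
gripper_force: 0.0
```

```bash
python3 - <<'E'
from h import *
T=T_tool(); im=manip.snapshot('wrist'); cv2.imwrite('pics/w5.png',im); c=cam('wrist',T)
tubes(im,c,(0,0,200,200))
print(proj(c,[[.5185,.0225,.0845],[.6185,.0205,.0845],[.5185,.0225,.099]]))
go([.415,-.2325,.16],95.5)
E
```

```text
mid [ 0.443 -0.234] cap dir deg -173.2 barrel 0.1018 cap 0.0243 width 0.0407 [  40    0   77  125 4276]
[[318.37174533 139.76231225]
 [318.93897703 238.92320271]
 [318.25894437 140.75740563]]
turn [-0.1  0.2 -6.8] shift [ 0.1507 -0.2587  0.0459] rows 6.1
```

View pics/w5.png

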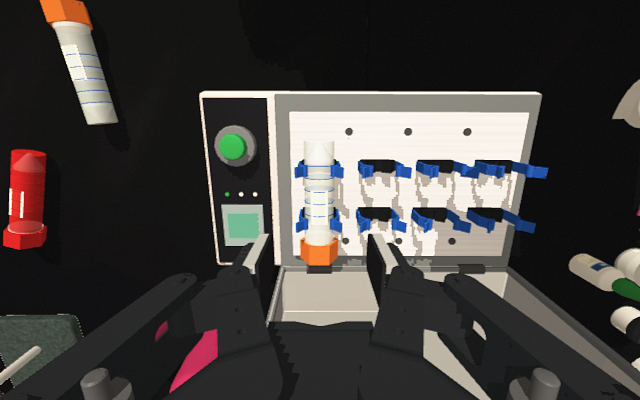

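Call:
move_arm(rows=[0,0,-7.4,0.02,-0.045,0,0.6,0,0,-7.4,0.045,-0.09,0,0.6,0,0,-7.4,0.065,-0.135,0,0.6,0,0,-7.4,0.085,-0.18,0,0.6,0,0,-7.4,0.105,-0.22,0.02,0.6,0,0,-7.4,0.12,-0.259,0.04,0.6,0,0,-7.4,0.12,-0.259,0.08,0.6,0,0,-7.4,0.12,-0.259,0.09,0.6,0,0,-7.4,0.12,-0.259,0.09,0.6])

```text
time_s: 14.05
ee_pos: [0.4423, -0.2318, 0.1089]
tcp_rot: [0.166, -3.131, -0.005]
wrist_force: [-0.1, 0.3, -0.0]
grip_width: 0.0509
gripper_force: 0.0
```

```bash
python3 - <<'E'
from h import *
T=T_tool(); im=manip.snapshot('wrist'); cv2.imwrite('pics/w6.png',im); c=cam('wrist',T); print(T[:3,3])
t=tubes(im,c,(220,0,420,300))
go([*t[0][0],.006],t[0][1]%180-90+180 if t[0][1]%180<90 else t[0][1]%180-90)
E
```

```text
[ 0.44233693 -0.23175887  0.10894085]
mid [ 0.4481 -0.2321] cap dir deg -175.0 barrel 0.1041 cap 0.0226 width 0.0366 [ 296  125   49  141 4909]
turn [ 0.1 -0.2  1.1] shift [-0.0051 -0.0005  0.1048] rows 2.1
```

Call:
move_arm(rows=[0,0,0.5,-0.003,-0.001,0.04,0.6,0,0,0.5,-0.003,-0.001,0.075,0.6,0,0,0.5,-0.003,-0.001,0.095,0.6,0,0,0.5,-0.003,-0.001,0.101,0.6,0,0,0.5,-0.003,-0.001,0.101,0,0,0,0.5,-0.003,-0.001,0.101,0,0,0,0.5,-0.003,-0.001,0.101,0,0,0,0.5,-0.003,-0.001,0.101,0,0,0,0.5,-0.003,-0.001,0.101,0,0,0,0.5,-0.003,-0.001,0.101,0])

```text
time_s: 15.1
ee_pos: [0.4475, -0.2347, 0.0119]
tcp_rot: [0.152, -3.137, 0.003]
wrist_force: [-0.0, 1.5, 7.9]
grip_width: 0.0266
gripper_force: 59.4
```

Call:
move_arm(rows=[0,0,0,0,0,-0.02,0,0,0,0,0,0,-0.06,0,0,0,0,0,0,-0.11,0,0,0,0,0,0,-0.15,0,0,0,0,0,0,-0.16,0,0,0,0,0,0,-0.16,0])

```text
time_s: 15.7
ee_pos: [0.4477, -0.2349, 0.1722]
tcp_rot: [0.152, -3.138, 0.005]
wrist_force: [-0.4, 0.4, -1.8]
grip_width: 0.0269
gripper_force: 59.0
```

```bash
python3 - <<'E'
from h import *
go([.568,.0825,.165],88.6)
E
```

```text
turn [-0.2 -0.   6.9] shift [-0.1504  0.3043  0.0063] rows 6.8
```

Call:
move_arm(rows=[0,0,3,-0.02,0.035,0,0,0,0,6.9,-0.04,0.075,0,0,0,0,6.9,-0.06,0.115,0,0,0,0,6.9,-0.08,0.155,0,0,0,0,6.9,-0.1,0.195,0,0,0,0,6.9,-0.12,0.235,0,0,0,0,6.9,-0.14,0.275,0,0,0,0,6.9,-0.153,0.304,0,0,0,0,6.9,-0.153,0.304,0,0,0,0,6.9,-0.153,0.304,0.005,0])

```text
time_s: 16.7
ee_pos: [0.569, 0.084, 0.1628]
tcp_rot: [-0.035, -3.136, 0.0]
wrist_force: [0.2, -0.3, -0.2]
grip_width: 0.0265
gripper_force: 59.0
```

```bash
python3 - <<'E'
from h import *
print(manip.get_obs()['ee_pos'],manip.get_obs()['grip_width']); go([.5705,.0822,.0805],88.6)
E
```

```text
[0.5689808  0.08398526 0.162775  ] 0.02646479567526623
turn [-0.  -0.3  0.1] shift [-0.002  -0.0017  0.0823] rows 1.6
```

Call:
move_arm(rows=[0,0,0,-0.002,-0.001,0.03,0,0,0,0,-0.002,-0.001,0.045,0,0,0,0,-0.002,-0.001,0.054,0,0,0,0,-0.002,-0.001,0.06,0,0,0,0,-0.002,-0.001,0.066,0,0,0,0,-0.002,-0.001,0.072,0,0,0,0,-0.002,-0.001,0.077,0,0,0,0,-0.002,-0.001,0.082,0,0,0,0,-0.002,-0.001,0.086,0,0,0,0,-0.002,-0.001,0.086,0])

```text
time_s: 17.7
ee_pos: [0.5722, 0.082, 0.0807]
tcp_rot: [-0.037, -3.141, 0.001]
wrist_force: [-4.5, -1.0, 14.2]
grip_width: 0.0268
gripper_force: 61.3
```

Call:
move_arm(rows=[0,0,0,0,0,0.003,0,0,0,0,0,0,0.003,0,0,0,0,0,0,0,0,0,0,0,0,0,-0.002,0.48,0,0,0,0,0,-0.002,0.48,0,0,0,0,0,-0.002,0.48,0,0,0,0,0,-0.03,0.48,0,0,0,0,0,-0.07,0.48,0,0,0,0,0,-0.11,0.5,0,0,0,0,0,-0.13,0.6])

```text
time_s: 18.7
ee_pos: [0.5726, 0.0824, 0.2117]
tcp_rot: [-0.037, -3.141, 0.0]
wrist_force: [0.6, -0.2, 1.2]
grip_width: 0.0513
gripper_force: 0.0
```

```bash
python3 - <<'E'
from h import *
T=T_tool(); im=manip.snapshot('wrist'); cv2.imwrite('pics/w7.png',im); t=manip.snapshot('top'); cv2.imwrite('pics/top7.png',t); print(T[:3,3])
tubes(t,cam('top'),(330,180,430,275))
go([.44,-.411,.15],90.3)
E
```

```text
[0.57259222 0.08239402 0.21167296]
mid [ 0.4569 -0.4141] cap dir deg -179.4 barrel 0.1036 cap 0.0193 width 0.038 [388 227  10  30 248]
turn [-0.   0.1 -1.7] shift [ 0.1216 -0.4963  0.0615] rows 10.3
```

View pics/w7.png

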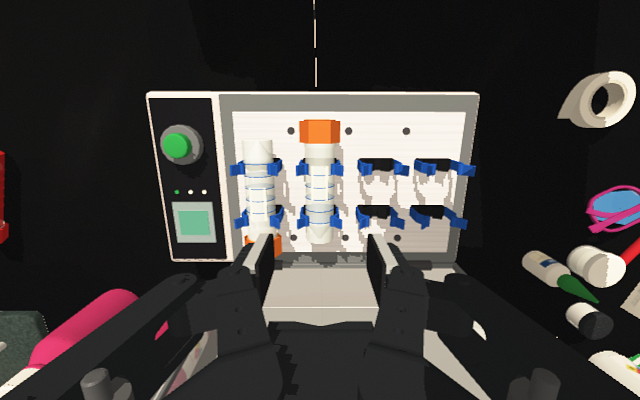

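Both tubes are seated (columns 260 and 320). Tube C hasn't moved.

Call:
move_arm(rows=[0,0,-1.7,0.01,-0.045,0,0.6,0,0,-1.7,0.02,-0.09,0,0.6,0,0,-1.7,0.035,-0.135,0,0.6,0,0,-1.7,0.045,-0.18,0,0.6,0,0,-1.7,0.055,-0.225,0,0.6,0,0,-1.7,0.065,-0.27,0,0.6,0,0,-1.7,0.075,-0.315,0,0.6,0,0,-1.7,0.09,-0.36,0.02,0.6,0,0,-1.7,0.1,-0.41,0.04,0.6,0,0,-1.7,0.11,-0.455,0.06,0.6,0,0,-1.7,0.117,-0.498,0.08,0.6,0,0,-1.7,0.117,-0.498,0.08,0.6])

```text
time_s: 20.0
ee_pos: [0.4394, -0.4152, 0.1231]
tcp_rot: [0.002, -3.134, -0.007]
wrist_force: [0.4, 0.0, 0.0]
grip_width: 0.0516
gripper_force: 0.0
```

```bash
python3 - <<'E'
from h import *
T=T_tool(); im=manip.snapshot('wrist'); cv2.imwrite('pics/w8.png',im); c=cam('wrist',T); print(T[:3,3])
for t in tubes(im,c,(220,0,440,330)): go([*t[0],.008],(t[1]-90)%180)
E
```

```text
[ 0.43939909 -0.41516252  0.1231323 ]
mid [ 0.4595 -0.4127] cap dir deg 177.6 barrel 0.1049 cap 0.0231 width 0.0386 [ 300  140   45  132 3458]
turn [ 0.2 -0.4  2.5] shift [-0.02    0.0005  0.1163] rows 2.4
```

Call:
move_arm(rows=[0,0,1.5,-0.0185,0.001,0.045,0.6,0,0,1.5,-0.0185,0.001,0.085,0.6,0,0,1.5,-0.0185,0.001,0.108,0.6,0,0,1.5,-0.0185,0.001,0.114,0.6,0,0,1.5,-0.0185,0.001,0.114,0,0,0,1.5,-0.0185,0.001,0.114,0,0,0,1.5,-0.0185,0.001,0.114,0,0,0,1.5,-0.0185,0.001,0.114,0,0,0,1.5,-0.0185,0.001,0.114,0,0,0,1.5,-0.0185,0.001,0.114,0])

```text
time_s: 21.05
ee_pos: [0.4615, -0.4124, 0.0162]
tcp_rot: [-0.032, -3.14, 0.003]
wrist_force: [0.6, 0.1, 6.2]
grip_width: 0.0258
gripper_force: 60.3
```

Call:
move_arm(rows=[0,0,0,0,0,-0.02,0,0,0,0,0,0,-0.06,0,0,0,0,0,0,-0.11,0,0,0,0,0,0,-0.15,0,0,0,0,0,0,-0.16,0,0,0,0,0,0,-0.16,0])

```text
time_s: 21.65
ee_pos: [0.462, -0.4126, 0.1769]
tcp_rot: [-0.032, -3.14, 0.005]
wrist_force: [0.5, -0.5, -0.4]
grip_width: 0.0256
gripper_force: 58.8
```

```bash
python3 - <<'E'
from h import *
go([.572,.142,.165],88.6)
E
```

```text
turn [-0.2 -0.1  0.2] shift [-0.0987  0.5568  0.0101] rows 11.3
```

Call:
move_arm(rows=[0,0,0.2,-0.01,0.03,0,0,0,0,0.2,-0.02,0.075,0,0,0,0,0.2,-0.03,0.12,0,0,0,0,0.2,-0.04,0.165,0,0,0,0,0.2,-0.05,0.21,0,0,0,0,0.2,-0.06,0.255,0,0,0,0,0.2,-0.07,0.305,0,0,0,0,0.2,-0.08,0.355,0,0,0,0,0.2,-0.09,0.405,0,0,0,0,0.2,-0.101,0.455,0,0,0,0,0.2,-0.101,0.5,0,0,0,0,0.2,-0.101,0.535,0,0])

```text
time_s: 22.85
ee_pos: [0.5717, 0.1242, 0.1717]
tcp_rot: [-0.035, -3.134, -0.001]
wrist_force: [1.1, -0.8, -1.1]
grip_width: 0.0257
gripper_force: 58.9
```

```bash
python3 - <<'E'
from h import *
T=T_tool();print(manip.get_obs()['grip_width'],T[:3,3]); go([.575,.142,.165],88.6)
im=manip.snapshot('wrist'); cv2.imwrite('pics/w9.png',im)
E
```

```text
0.025712094081333896 [0.57172597 0.12422968 0.17166464]
turn [ 0.  -0.4  0.1] shift [-0.0029  0.0178  0.0067] rows 0.4
```

View pics/w9.png

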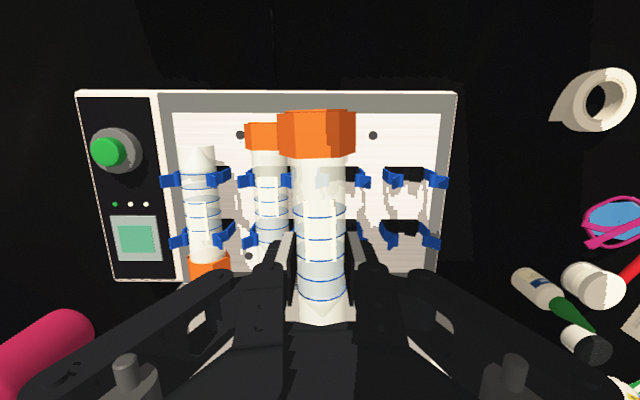

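Call:
move_arm(rows=[0,0,0,-0.003,0.018,0,0,0,0,0,-0.003,0.018,0.02,0,0,0,0,-0.003,0.018,0.04,0,0,0,0,-0.003,0.018,0.055,0,0,0,0,-0.003,0.018,0.062,0,0,0,0,-0.003,0.018,0.068,0,0,0,0,-0.003,0.018,0.074,0,0,0,0,-0.003,0.018,0.08,0,0,0,0,-0.003,0.018,0.085,0,0,0,0,-0.003,0.018,0.09,0,0,0,0,-0.003,0.018,0.09,0])

```text
time_s: 24.0
ee_pos: [0.5769, 0.1402, 0.0855]
tcp_rot: [-0.036, -3.14, -0.004]
wrist_force: [-0.7, 5.5, 7.1]
grip_width: 0.0258
gripper_force: 60.5
```

Call:
move_arm(rows=[0,0,0,0,0.001,0.004,0,0,0,0,0,0.001,0.005,0,0,0,0,0,0.001,0.005,0])

```text
time_s: 24.3
ee_pos: [0.5772, 0.1407, 0.0849]
tcp_rot: [0.037, 3.141, 0.001]
wrist_force: [-17.7, 1.4, 40.5]
grip_width: 0.0258
gripper_force: 63.9
```

Stopped solidly at the predicted height. Releasing and checking.

Call:
move_arm(rows=[0,0,0,0,0,-0.004,0,0,0,0,0,0,-0.005,0.48,0,0,0,0,0,-0.005,0.48,0,0,0,0,0,-0.005,0.48,0,0,0,0,0,-0.03,0.48,0,0,0,0,0,-0.07,0.48,0,0,0,0,0,-0.12,0.5,0,0,0,0,-0.02,-0.17,0.35,0,0,0,0,-0.04,-0.21,0.35,0,0,0,0,-0.04,-0.21,0.35])

```text
time_s: 25.3
ee_pos: [0.5781, 0.098, 0.2958]
tcp_rot: [0.04, 3.136, -0.002]
wrist_force: [-0.1, 0.1, -0.3]
grip_width: 0.0297
gripper_force: 0.0
```

```bash
python3 - <<'E'
from h import *
T=T_tool(); im=manip.snapshot('wrist'); c=cam('wrist',T); print(T[:3,3])
cv2.imwrite('pics/w10.png',im)
s=manip.snapshot('scene'); cv2.imwrite('pics/s10.png',s)
a=im[80:300,160:500]; b=s[150:250,190:340]
o=np.zeros((600,800,3),np.uint8); o[:,:][0:300]=0
a=cv2.resize(a,(460,298)); b=cv2.resize(b,(450,300),interpolation=cv2.INTER_CUBIC); o[:298,:460]=a; o[300:,:450]=b
cv2.imwrite('pics/v10.png',o)
go([.715,.108,.36],-1.4)
E
```

```text
[0.57808203 0.09798513 0.29581064]
turn [-0.1 -0.1 90. ] shift [-0.138   0.0119 -0.0703] rows 10.5
```

View pics/v10.png

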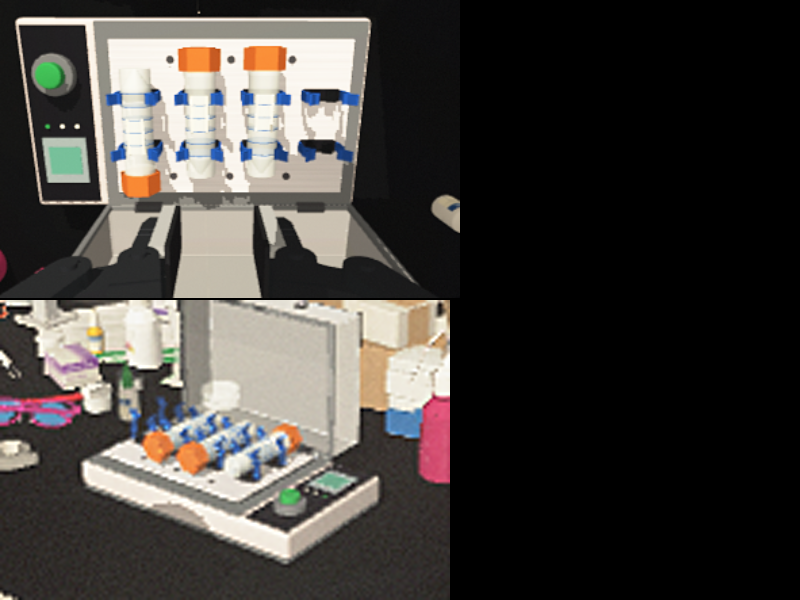

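All three tubes are in both clips. Now back to the handle.

Call:
move_arm(rows=[0,0,8,0,0,-0.04,0.35,0,0,16,0,0,-0.07,0.35,0,0,24,-0.02,0.002,-0.07,0.35,0,0,32,-0.04,0.004,-0.07,0.35,0,0,40,-0.06,0.006,-0.07,0.35,0,0,48,-0.08,0.008,-0.07,0.35,0,0,56,-0.1,0.01,-0.07,0.35,0,0,64,-0.12,0.012,-0.07,0.35,0,0,72,-0.138,0.012,-0.07,0.35,0,0,80,-0.138,0.012,-0.07,0.35,0,0,88,-0.138,0.012,-0.07,0.35,0,0,90,-0.138,0.012,-0.07,0.35])

```text
time_s: 26.6
ee_pos: [0.7145, 0.1094, 0.3558]
tcp_rot: [-2.249, -2.186, 0.008]
wrist_force: [-0.8, -0.7, 0.0]
grip_width: 0.0303
gripper_force: 0.0
```

```bash
python3 - <<'E'
from h import *
T=T_tool(); print(T[:3,3]); im=manip.snapshot('wrist'); cv2.imwrite('pics/w11.png',im); c=cam('wrist',T)
print(proj(c,[[.715,.163,.2817],[.715,.053,.2817]])); go([.715,.108,.2697],-1.4)
E
```

```text
[0.71453502 0.10935582 0.35575104]
[[320.01887571 140.71662208]
 [323.65975725 268.12003635]]
turn [-0.4  0.  -0.2] shift [-0.0014  0.0012  0.0863] rows 1.7
```

View pics/w11.png

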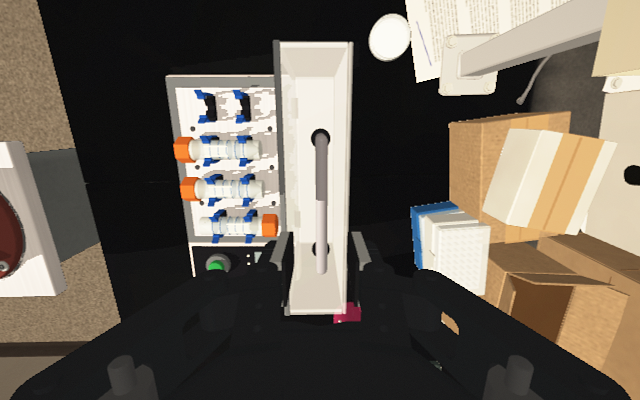

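The bar sits at column 321, rows 140–270, as predicted. Gripping it.

Call:
move_arm(rows=[0,0,0,-0.001,0.001,0.04,0.35,0,0,0,-0.001,0.001,0.07,0.35,0,0,0,-0.001,0.001,0.085,0.35,0,0,0,-0.001,0.001,0.085,0.35,0,0,0,-0.001,0.001,0.085,0,0,0,0,-0.001,0.001,0.085,0,0,0,0,-0.001,0.001,0.085,0,0,0,0,-0.001,0.001,0.085,0,0,0,0,-0.001,0.001,0.085,0], squeeze=25)

```text
time_s: 27.55
ee_pos: [0.7154, 0.1081, 0.2747]
tcp_rot: [-2.246, -2.194, 0.002]
wrist_force: [-1.9, 2.7, 1.6]
grip_width: 0.0089
gripper_force: 27.2
```

```bash
python3 - <<'E'
import numpy as np
# command relative to here: phi 1.766 -> .172
p0=1.766
for p in np.linspace(p0,.172,25)[1:]: print(round(.2334*(np.cos(p0)-np.cos(p)),3), round(-.2334*(np.sin(p)-np.sin(p0)),3))
E
```

```text
-0.015 -0.002
-0.031 -0.004
-0.046 -0.004
-0.062 -0.004
-0.077 -0.002
-0.092 0.0
-0.107 0.004
-0.122 0.009
-0.137 0.014
-0.151 0.021
-0.164 0.028
-0.177 0.037
-0.19 0.046
-0.202 0.056
-0.213 0.067
-0.223 0.078
-0.233 0.09
-0.242 0.103
-0.25 0.116
-0.257 0.13
-0.263 0.144
-0.268 0.159
-0.272 0.174
-0.275 0.189
```

Call:
move_arm(rows=[0,0,0,0,-0.015,-0.002,0,0,0,0,0,-0.031,-0.004,0,0,0,0,0,-0.046,-0.004,0,0,0,0,0,-0.062,-0.004,0,0,0,0,0,-0.077,-0.002,0,0,0,0,0,-0.092,0,0,0,0,0,0,-0.107,0.004,0,0,0,0,0,-0.122,0.009,0,0,0,0,0,-0.137,0.014,0,0,0,0,0,-0.151,0.021,0,0,0,0,0,-0.164,0.028,0,0,0,0,0,-0.164,0.028,0])

```text
time_s: 28.75
ee_pos: [0.5501, 0.1119, 0.247]
tcp_rot: [-2.246, -2.194, 0.003]
wrist_force: [-5.9, 1.6, 3.5]
grip_width: 0.0086
gripper_force: 27.1
```

Call:
move_arm(rows=[0,0,0,0,-0.013,0.009,0,0,0,0,0,-0.026,0.018,0,0,0,0,0,-0.038,0.028,0,0,0,0,0,-0.049,0.039,0,0,0,0,0,-0.059,0.05,0,0,0,0,0,-0.069,0.062,0,0,0,0,0,-0.078,0.075,0,0,0,0,0,-0.086,0.088,0,0,0,0,0,-0.093,0.102,0,0,0,0,0,-0.099,0.116,0,0,0,0,0,-0.104,0.131,0,0,0,0,0,-0.108,0.146,0])

```text
time_s: 29.95
ee_pos: [0.4431, 0.1145, 0.1011]
tcp_rot: [-2.246, -2.193, 0.002]
wrist_force: [-1.4, 2.9, 1.7]
grip_width: 0.0084
gripper_force: 28.4
```

Call:
move_arm(rows=[0,0,0,0,-0.002,0.008,0,0,0,0,0,-0.003,0.015,0,0,0,0,0,-0.003,0.017,0,0,0,0,0,-0.003,0.017,0])

```text
time_s: 30.35
ee_pos: [0.4394, 0.1145, 0.0836]
tcp_rot: [-2.245, -2.193, 0.004]
wrist_force: [-2.7, 2.8, -2.0]
grip_width: 0.0085
gripper_force: 28.2
```

Call:
move_arm(rows=[0,0,0,0,0,0.002,0,0,0,0,0,0,0.004,0,0,0,0,0,0,0.004,0])

```text
time_s: 30.65
ee_pos: [0.4395, 0.1146, 0.0827]
tcp_rot: [-2.246, -2.194, 0.004]
wrist_force: [-16.3, 2.7, 26.5]
grip_width: 0.0087
gripper_force: 31.3
```

Hood on its stop. Releasing, then to the button.

Call:
move_arm(rows=[0,0,0,0,0,-0.004,0,0,0,0,0,0,-0.004,0.35,0,0,0,0,0,-0.004,0.35,0,0,0,0,0,-0.004,0.35,0,0,0,0,0,-0.03,0.35,0,0,0,0,0,-0.07,0.35,0,0,0,0,0,-0.11,0.2,0,0,0,0,0,-0.12,0.0])

```text
time_s: 31.45
ee_pos: [0.4418, 0.1142, 0.2041]
tcp_rot: [2.246, 2.194, 0.002]
wrist_force: [0.5, -0.3, -0.7]
grip_width: 0.004
gripper_force: 0.0
```

```bash
python3 - <<'E'
from h import *
go([.524,-.0645,.12],-1.4)
s=manip.snapshot('scene'); c=cam('scene')
print(manip.get_obs()['ee_pos'])
E
```

```text
turn [0.1 0.  0. ] shift [-0.1767  0.0863  0.0843] rows 4.3
[0.44179527 0.11418739 0.20367923]
```

Call:
move_arm(rows=[0,0,0,-0.04,0.02,0,0,0,0,0,-0.08,0.04,0,0,0,0,0,-0.12,0.06,0,0,0,0,0,-0.155,0.08,0,0,0,0,0,-0.177,0.086,0.0,0,0,0,0,-0.177,0.086,0.04,0,0,0,0,-0.177,0.086,0.07,0,0,0,0,-0.177,0.086,0.07,0])

```text
time_s: 32.3
ee_pos: [0.5182, -0.0637, 0.1237]
tcp_rot: [-2.241, -2.187, 0.01]
wrist_force: [-0.5, 0.5, 0.1]
grip_width: -0.0002
gripper_force: 0.0
```

```bash
python3 - <<'E'
from h import *
T=T_tool(); print(T[:3,3],manip.get_obs()['grip_width']); im=manip.snapshot('wrist'); c=cam('wrist',T)
h=cv2.cvtColor(im,cv2.COLOR_BGR2HSV); m=cv2.inRange(h,(45,110,60),(75,255,255)); k,l,st,ce=cv2.connectedComponentsWithStats(m)
for i in range(1,k):
    if st[i,4]>80: print(st[i],plane(c,[ce[i]],.066))
print(proj(c,[[.524,-.0645,.066]])); s=manip.snapshot('scene'); cv2.imwrite('pics/s12.png',cv2.resize(s[150:260,190:350],(800,550)))
E
```

```text
[ 0.51824998 -0.06368746  0.12369278] -0.0002159626239045253
[313 197  34  34 900] [[ 0.52422109 -0.06395447  0.066     ]]
[[329.07255825 214.40390585]]
```

View pics/s12.png

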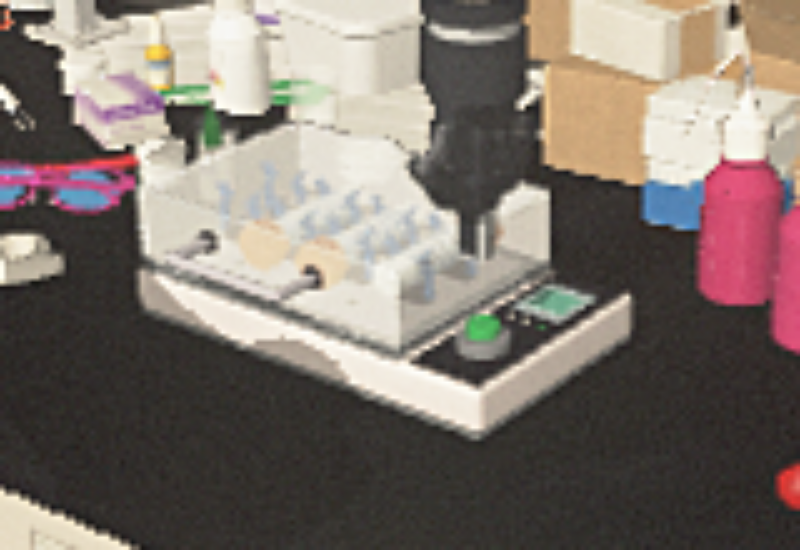

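Hood closed with the tubes inside; the button is at (0.524,-0.064), 6 mm ahead of the tool. Pressing.

Call:
move_arm(rows=[0,0,0,0,0.006,0.03,0,0,0,0,0,0.006,0.05,0,0,0,0,0,0.006,0.056,0,0,0,0,0,0.006,0.06,0,0,0,0,0,0.006,0.063,0,0,0,0,0,0.006,0.065,0,0,0,0,0,0.006,0.065,0])

```text
time_s: 33.1
ee_pos: [0.528, -0.0649, 0.066]
tcp_rot: [-2.247, -2.195, 0.002]
wrist_force: [-2.4, 1.2, 6.2]
grip_width: 0.0002
gripper_force: 3.1
```

Call:
move_arm(rows=[0,0,0,0,-0.003,0.002,0,0,0,0,0,-0.003,0.004,0,0,0,0,0,-0.003,0.005,0,0,0,0,0,-0.003,0.005,0])

```text
time_s: 33.5
ee_pos: [0.5281, -0.065, 0.0655]
tcp_rot: [2.243, 2.193, 0.005]
wrist_force: [-5.1, 6.8, 33.9]
grip_width: 0.0002
gripper_force: 17.0
```

Call:
move_arm(rows=[0,0,0,0,0,-0.02,0,0,0,0,0,0,-0.06,0,0,0,0,0,0,-0.11,0,0,0,0,0,0,-0.15,0,0,0,0,0,0,-0.15,0,0,0,0,0,0,-0.15,0])

```text
time_s: 34.1
ee_pos: [0.5257, -0.0651, 0.211]
tcp_rot: [2.247, 2.195, -0.002]
wrist_force: [0.6, 0.6, 0.2]
grip_width: 0.0001
gripper_force: 0.0
```

```bash
python3 - <<'E'
from h import *
o=manip.get_obs(); print(o['ee_pos'],o['wrist_force'],o['time_s'])
print(manip.job_done())
E
```

```text
[ 0.52572239 -0.06507289  0.21104839] [0.61579262 0.56956799 0.17688361] 34.1
the job is handed in; nothing more can be done
None
```

I opened the hood, pressed all three orange-capped tubes home in clips 1 to 3, closed the hood and pressed and released the start button. I handed the job in at about 34 s; no verdict came back.

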